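# Close the slanted coffee jar with its glass disc and screw ring

### The arm

A 6-joint arm with a two-finger parallel gripper is mounted at the origin on the work surface. World frame = base frame: x ahead of the robot, y to its left, z up, the work surface at z = 0. Lengths are in mm, angles in rad, forces in N, time in s.
With the tool pointing down it reaches from about 350 to 975 mm from the base axis. Payload 7.1 kg.
Tool frame: the origin (TCP) lies at the very end of the fingers, on their centre line; the grasp point (between the pads) lies 19 mm behind it; z points along the fingers, y is the direction in which the jaws open and shut (so a half turn about z gives the same grasp; the last joint's range is limited). The gripper opens to 88 mm and grips with 3 to 60 N. Pads are 20 mm wide; open, the fingers measure 115 mm over their backs; the gripper's body (75 mm by 178 mm) begins 61 mm behind the grasp point.
Start: joints at [-1.169, 0.423, 1.63, -0, 1.089, -0.019], TCP at [255.322, -570.452, 222.675] pointing down, gripper open.
Joint ranges: [-3, 3], [-0.9, 2.11], [0.09, 2.58], [-1.31, 4.45], [0.11, 2.69], [-2.54, 2.54]. Speed limits (rad/s): [2.39, 2.39, 3.01, 3.14, 3.14, 3.14].

### API

Orientations are given as a rotation vector (axis times angle).
In Python, from workcell import * gives the robot as it stands.
- The arm moves only by the tool play_rows, never from a script. Its argument "plan" is text: rows parted by semicolons, each of 7 numbers parted by spaces: the finger opening in cm, from 0 to 8.78, then the shift along the tool's x, y, z in cm, then the turn, a rotation vector about the tool's x, y, z in degrees. A call has 1 to 20 rows; each row shifts and turns the commanded pose from where the row before left it, along the tool's axes as they then stand; what a row does not reach is not made up. A row lasts 1/8 s, in which the tool goes at most 62.5 mm and 10.7 degrees, less where a joint would pass 70% of its speed; a pose out of reach is approached as far as the arm can. A call is refused whole if a number of a shift passes 6.25 or a number of a turn 10.7, either way. A call with a gripper value outside its range is refused whole. The fingers move at their own pace and stop on an object; the grip force is fixed at half the most. Time passes only in rows, so rows that do not move let the fingers close. It gives the time, the measured TCP pose, the force and the opening at its end, in the units of the state.
- get_obs(): the state, without advancing time (a new reading comes with each control period).
- get_image(name): name is "side" or "top" or "wrist"; returns a dict with "pixels" (420x560x3 uint8, red, green, blue), "range_z" (420x560 float32, mm along the optical axis (not along the pixel's ray), 0 where there is no reading), "fx", "fy", "cx", "cy" (pixels), "eye" and "attitude" of the camera in the world. Camera axes: x right, y down, z forward; pixel columns grow to the right and rows downward; lengths in mm; the calibration is good to about 2 mm. A picture is of the moment at which its call begins.
- close_job(): hands the job in, once; it reports no verdict.
The state is a dict: "t": time; "qpos": joint angles; "qvel": joint speeds; "joint_torque": joint torques, N m; "ee_pos": TCP position; "orientation": TCP orientation; "ft_force": force on the tool from outside, world axes, zero at the start; "moment": the same for the moment, N m; "width": finger opening in mm.
Only numpy, scipy, OpenCV 4.12 (cv2) and the standard library are available. Lean on these libraries where they do the work, as an engineer would, in place of code of your own. Each camera call takes 0.05 s, during which the arm holds its last target. There are 200 camera calls.

### The job

Put the washed coffee jar back together: set the glass disc (do not drop it) fully home on the seat in the jar's slanted mouth and let go of it. Then fit the screw ring over it, feeling for the angle at which its lugs drop through the gaps in the jar's thread, and turn it clockwise until it is down and snug on the glass. Finish with the jar closed and everything let go, and leave the cups, saucers, cezve, sugar jar and spoon where they are.

Things in the scene. Friction and masses are not known exactly. Their poses are not given: they have to be found in the camera images.
- jar_neck: Neck of the fixed glass jar that lies slanted in a wooden cradle. Origin: middle of the mouth, in the rim's plane, 170 mm above the counter. z points out of the mouth along the neck's axis, 28 degrees from vertical, leaning towards the robot (within 0.3 rad of -x as seen from above); y is level. Tube 82 mm outside, 76 mm inside, 34 mm long; then the jar's body, 116 mm across.
- thread_axis (a point): Point on the neck's axis, 15 mm below the rim. Round it on the outside, 93 mm across, is an orange four-start thread: four ridges of 54 degrees and between them four open gaps of 36 degrees, one every 90 degrees, at an UNKNOWN angle about the axis (this pose does not tell). Below each gap a ledge slopes down clockwise (looking into the mouth) under the next ridge, 0.1 mm per degree. Rigid.
- seat (a point): Middle of the ledge inside the neck on which the glass disc lies, 8 mm below the rim along the neck's axis (axes as the neck's). The recess is 76 mm across, the hole in the ledge 60 mm.
- ring_home (a point): Where the ring's origin is when the ring is screwed down on the seated disc: on the neck's axis, 22 mm below the rim. Clockwise from the gaps the ring sinks until its flange meets the glass here, after 20 to 45 degrees; 15 to 25 degrees on, the lugs wedge under the ridges and the torque climbs steeply past 0.5 N m (snug); an end stop is 10 degrees beyond. It then holds by friction when let go.
- disc: Loose greenish glass disc, 72 mm diameter, 10 mm thick, its lower edge bevelled by 3 mm, with a knob in the middle of its upper face. 80 to 150 g. Starts flat on the counter, knob up. Origin: centre of its underside; z out through the knob. When seated its upper face stands 2 mm above the jar's rim.
- disc_knob (a point): On the disc's axis 26 mm above its underside, near the middle of the knob. Knob 16 mm diameter, 28 mm tall: from 10 to 38 mm above the disc's underside.
- ring: Loose steel screw ring, 107 mm outside diameter, with a dark wooden grip bar over it. 130 to 270 g. Starts standing on the counter. Origin: centre of its lower edge; z up. Skirt 28 mm tall, 100 mm inside, open below; its top is an inward flange 4 mm thick (underside at z = 24 mm, hole 52 mm) that comes to press on the disc.
- ring_bar (a point): Centre of the ring's grip bar, 68 mm above the ring's origin. The bar runs along the ring's x: 92 mm long, 24 mm wide (along y), 18 mm tall, on two posts at x = +-42 mm; between the posts 31 mm of air from the bar down to the flange.
- ring_lugs (a point): On the ring's axis 3 mm above its origin, level with its four inner lugs, which sit at the ring's +x, +y, -x and -y, each 16 degrees long and 5 mm tall, reaching in to 87 mm diameter. Lugs lying on the ridges keep the ring's origin 10 to 16 mm below the rim; with the lugs in the gaps (a 20 degree window in every 90) it drops to 18 to 20 mm below.
- cup1: White porcelain coffee cup, 66 mm diameter, 58 mm tall, standing on saucer1. Bystander. Origin: centre of its underside.
- cup2: White porcelain coffee cup, 66 mm diameter, 58 mm tall, standing on saucer2. Bystander. Origin: centre of its underside.
- saucer1: White saucer, 120 mm diameter, 12 mm tall. Bystander. Origin: centre of its underside.
- saucer2: White saucer, 120 mm diameter, 12 mm tall. Bystander. Origin: centre of its underside.
- cezve: Steel coffee pot, 86 mm diameter, 85 mm tall, with a wooden handle along its x reaching 165 mm from its axis at 100 mm height. Bystander. Origin: centre of its underside.
- sugar: Glass sugar jar with closed steel lid, 80 mm diameter, 130 mm tall. Bystander. Origin: centre of its underside.
- spoon: Wooden spoon, 200 mm long (along its x), 12 mm high, lying between the robot and the jar. Bystander. Origin: middle, on the counter.
Mind the look-alikes: they are no part of the job. Leave any yellow look-alike of the ring alone.

How it is judged (in metres and radians):
On the way, in this order (a step that is already met when the one before it is completed fails the run):
1. the glass disc lies on its seat in the jar's mouth, let go (distance between disc and seat below 0.004 m and angle between the z axis of disc and the z axis of jar_neck, either way round below 0.06 rad and contact force between the fingers and disc below 0.3 N and linear speed of disc below 0.02 m/s), for 0.2 s.
2. the ring's lugs have dropped through the gaps of the thread, over the seated disc (distance between disc and seat below 0.004 m and angle between the z axis of disc and the z axis of jar_neck, either way round below 0.06 rad and z of ring in the frame of jar_neck below -0.017 m and distance between ring and ring_home below 0.0075 m), for 0.1 s.
At the end, for the whole second after the job is handed in: Disc on its seat (origin within 4 mm of it, square to the mouth within 0.06 rad); ring origin at least 21 mm below the rim, within 4 mm of ring_home, square within 0.06 rad, and snug: by itself it presses on the glass with over 5 N. Both at rest, let go (distance between disc and seat below 0.004 m and angle between the z axis of each of disc, ring and the z axis of jar_neck, either way round below 0.06 rad and z of ring in the frame of jar_neck below -0.021 m and distance between ring and ring_home below 0.004 m and contact force between ring and disc above 5 N and linear speed of each of ring, disc below 0.01 m/s); the robot touches nothing.
It fails at once if a bystander (cup, saucer, cezve, sugar jar, spoon) was pushed more than 30 mm or tipped (distance of any of cezve, sugar, spoon, cup1, cup2, saucer1, saucer2 from where it was at the start of the episode above 0.03 m or angle between any of cezve, sugar, spoon, cup1, cup2, saucer1, saucer2's own z axis and vertical above 0.5 rad).
It fails at once if the glass disc was dropped (falling freely faster than 0.7 m/s) (linear speed of disc above 0.7 m/s and contact force between the fingers and disc below 0.1 N).
It also fails if it takes over 69 s, if anything falls off the work surface, if the arm or the gripper's body presses on something with over 40 N, if the wrist force passes 120 N, or if a joint passes its speed limit or range.

## Working session

There is one attempt and no reset: what is moved stays moved. The work goes in short steps, Python scripts to look and compute and a tool call to move; the robot and the scene stay as the last step left them, time stands still between calls to the robot, and variables do not carry over. Pictures are saved under pics/ and viewed, about 8 in all and at most 12, crops included, and the job is handed in when it is done.

Besides the shell and the picture viewer there is one more tool, called after "Emit:" as name(argument=value, ...) on one line, values as JSON. play_rows: Moves the arm, as the interface text tells. Its arguments: {"type":"object","properties":{"plan":{"type":"string"}},"required":["plan"]}

```bash
mkdir -p pics
cat > h.py <<'E'
from workcell import *
import numpy as np, cv2
from scipy.spatial.transform import Rotation as R
def att(im):
    a=np.array(im["attitude"],float)
    return a if a.shape==(3,3) else R.from_rotvec(a).as_matrix()
def cloud(im):
    v,u=np.mgrid[0:420,0:560]; z=im["range_z"]
    p=np.stack([(u-im["cx"])/im["fx"]*z,(v-im["cy"])/im["fy"]*z,z],-1)
    return p@att(im).T+np.array(im["eye"])
def save(im,n): cv2.imwrite("pics/%s.png"%n,im["pixels"][:,:,::-1])
E
python3 - <<'E'
from h import *
import pickle
d={}
for n in("top","side"):
    im=get_image(n); d[n]=im; print(n,im["eye"],im["attitude"],im["fx"],im["cx"],im["cy"])
pickle.dump(d,open("d0.pkl","wb"))
for n in d: save(d[n],n+"0")
print(get_obs())
E
```

```text
top [ 370.93100527  -18.09559451 1571.44220906] [-2.15543112  2.19056162 -0.07097488] 467.63446390606754 283.1703408506231 209.66727491754364
side [ -58.05571426 1277.27880954 1159.33184385] [-0.55624898  2.60137199 -1.31173507] 542.5311039753492 270.49155913790935 211.88471203143249
{'t': 0.1, 'qpos': array([-1.16902156e+00,  4.23737399e-01,  1.63057765e+00,  1.35279868e-05,
        1.08864648e+00, -1.90218396e-02]), 'qvel': array([ 0.00021968, -0.00256507, -0.00222459,  0.00046661,  0.0009434 ,
        0.00015911]), 'joint_torque': array([-8.97193404e-04, -5.45613706e+01, -2.74325001e+01,  6.45635021e-02,
        1.89168047e-02, -3.90729087e-05]), 'ee_pos': array([ 255.12492424, -570.01367007,  222.0104382 ]), 'orientation': array([-3.07099921e+00, -6.55829060e-01,  3.90348963e-04]), 'ft_force': array([0.24994628, 0.31039841, 0.72252378]), 'moment': array([-0.00978037,  0.01551427,  0.03487524]), 'width': 87.8662650518492}
```

View pics/top0.png

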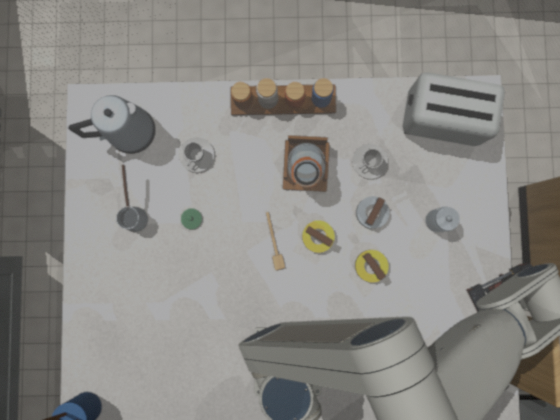

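View pics/side0.png

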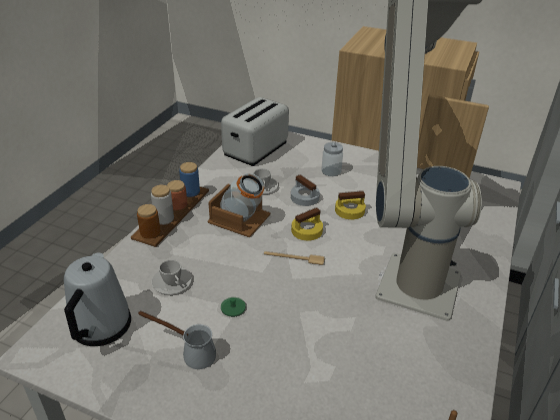

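The top view shows the disc at (192,219) and the steel ring with its bar at (374,212). The jar mouth, with orange thread, is at (306,172), and the yellow decoys are at (319,237) and (373,267). The side view agrees. Next I'll measure with colour masks and depth.

Run:
```python
from h import *
import pickle
d=pickle.load(open("d0.pkl","rb"))
for n in d:
    im=d[n]; P=cloud(im); hsv=cv2.cvtColor(im["pixels"],cv2.COLOR_RGB2HSV); H,S,V=hsv[...,0].astype(int),hsv[...,1],hsv[...,2]
    x,y,z=P[...,0],P[...,1],P[...,2]
    def box(a,b,c,e,z0,z1): return (x>a)&(x<b)&(y>c)&(y<e)&(z>z0)&(z<z1)
    print(n,"table z",np.median(z[box(300,500,50,150,-30,30)]))
    g=(H>45)&(H<95)&(S>80)&box(250,450,180,400,-30,80)
    q=P[g]; print("green",g.sum(),q.mean(0),np.percentile(q[:,2],[5,50,95]))
    lo=q[q[:,2]<20]; print(" disc circle",cv2.minEnclosingCircle(lo[:,:2].astype(np.float32)))
    k=q[q[:,2]>28]; print(" knob",len(k),k.mean(0) if len(k) else 0)
    b=(S>70)&((H<18)|(H>165))&box(250,450,-400,-200,55,110)
    q=P[b]; print("bar",b.sum(),q.mean(0),np.percentile(q[:,2],[5,50,95]),cv2.minAreaRect(q[:,:2].astype(np.float32)))
    s=box(250,450,-400,-230,15,45)
    q=P[s]; print("ring",s.sum(),cv2.minEnclosingCircle(q[:,:2].astype(np.float32)))
    o=(S>110)&(H<18)&(V>70)&box(400,620,-180,20,130,200)
    q=P[o]; print("orange",o.sum(),q.mean(0),q.min(0),q.max(0))
    c=q.mean(0);u,sv,vt=np.linalg.svd(q-c); nn=vt[2]*np.sign(vt[2][2]); print(" normal",nn,"tilt",np.degrees(np.arccos(nn[2])),"az",np.degrees(np.arctan2(nn[1],nn[0])),sv)
    vv,uu=np.where(o); print(" px",uu.min(),uu.max(),vv.min(),vv.max())
    np.save("or_%s.npy"%n,q)
im=d["side"]; a=im["pixels"][150:240,190:330,::-1]; b=d["top"]["pixels"][130:250,250:400,::-1]
cv2.imwrite("pics/c1.png",np.hstack([cv2.resize(a,(420,480),interpolation=2)[:480],cv2.resize(b[:, :95],(380,480),interpolation=2)]))
```

```text
top table z -0.8345679173485223<stdin>:10: RuntimeWarning: Mean of empty slice.
  ret = um.true_divide(
Traceback (most recent call last):
IndexError: index -1 is out of bounds for axis 0 with size 0
```

```bash
cat > m.py <<'E'
from h import *
import pickle
d=pickle.load(open("d0.pkl","rb"))
t=d["top"];P=cloud(t)
for n,(u,v) in dict(disc=(192,219),knob=(192,218),bar=(374,212),jar=(306,172)).items(): print(n,P[v,u],t["pixels"][v,u])
s=d["side"];Q=cloud(s)
for n,(u,v) in dict(disc=(233,308),bar=(306,183),jar=(250,186)).items(): print("s",n,Q[v,u],s["pixels"][v,u])
E
python3 m.py
```

```text
disc [470.44686315 310.0341638   14.50351575] [77 91 79]
knob [473.0625737  307.68601953  25.64771957] [78 92 81]
bar [ 479.07639245 -286.07526238   79.27298863] [99 79 68]
jar [603.1641455  -69.86819108 133.02674541] [131 138 141]
s disc [468.31817281 319.29979733   4.01923394] [48 84 57]
s bar [ 470.61575115 -267.2162846    81.40877985] [69 43 29]
s jar [605.8509599  -85.42482479 141.23282224] [139 146 147]
```

```bash
cat > m.py <<'E'
from h import *
import pickle
d=pickle.load(open("d0.pkl","rb"))
for n in d:
    im=d[n]; P=cloud(im); px=im["pixels"].astype(int); r,g_,b_=px[...,0],px[...,1],px[...,2]
    x,y,z=P[...,0],P[...,1],P[...,2]
    def box(a,b,c,e,z0,z1): return (x>a)&(x<b)&(y>c)&(y<e)&(z>z0)&(z<z1)
    print(n,"table z",np.median(z[box(300,450,150,250,-30,30)]))
    g=(g_>r+8)&(g_>b_+5)&box(400,540,240,380,-30,80)
    q=P[g]; print("green",g.sum(),q.mean(0),np.percentile(q[:,2],[5,50,95]))
    lo=q[(q[:,2]<18)]; print(" disc rect",cv2.minAreaRect(lo[:,:2].astype(np.float32)))
    k=q[q[:,2]>28]; print(" knob",len(k),k.mean(0) if len(k) else 0)
    b=(r>b_+18)&box(410,560,-360,-200,60,110)
    q=P[b]; print("bar",b.sum(),q.mean(0),np.percentile(q[:,2],[5,50,95]),cv2.minAreaRect(q[:,:2].astype(np.float32)))
    s=box(400,560,-370,-190,12,50)
    q=P[s]; print("ring",s.sum(),q.mean(0),np.median(q[:,2]),cv2.minEnclosingCircle(q[:,:2].astype(np.float32)))
    o=(r>b_+45)&box(500,700,-180,20,115,215)
    q=P[o]; print("orange",o.sum(),q.mean(0),q.min(0),q.max(0))
    c=q.mean(0);u,sv,vt=np.linalg.svd(q-c); nn=vt[2]*np.sign(vt[2][2]); print(" normal",nn,"tilt",np.degrees(np.arccos(nn[2])),"az",np.degrees(np.arctan2(nn[1],nn[0])),sv)
    vv,uu=np.where(o); print(" px",uu.min(),uu.max(),vv.min(),vv.max())
    np.save("or_%s.npy"%n,q)
im=d["side"]; a=im["pixels"][160:220,210:280,::-1]; b=d["top"]["pixels"][140:200,275:345,::-1]
cv2.imwrite("pics/c1.png",np.hstack([cv2.resize(i,(390,334),interpolation=2) for i in(a,b)]))
E
python3 m.py
```

```text
top table z -0.790701598429564
green 360 [473.0260142  314.60372275  10.93558047] [ 3.08197921  9.56907353 32.22260912]
 disc rect ((473.3482971191406, 314.9698181152344), (71.62480926513672, 69.97235870361328), 2.0893170833587646)
 knob 21 [473.40102068 313.95409724  37.00934873]
bar 169 [ 483.37688489 -290.48720355   75.56129722] [70.34933416 75.51855463 80.44873783] ((483.37957763671875, -290.64251708984375), (19.83743667602539, 89.08727264404297), 61.78211975097656)
ring 536 [ 481.92228864 -288.68081619   26.86995201] 27.035088602370138 ((484.3582763671875, -291.73455810546875), 53.962310791015625)
orange 97 [620.85114983 -59.01787142 167.52248627] [ 573.77053055 -111.82218706  125.32580293] [643.69970859 -23.24390679 182.79989578]
 normal [-0.40052008  0.03903614  0.91545608] tilt 23.729419600663174 az 174.43332743166388 [301.85645535 169.11367425  54.47856238]
 px 291 320 157 181
side table z 0.8352949984848692
green 394 [467.9640427  321.01597574  13.07956519] [ 5.95689123 11.11805988 36.44149122]
 disc rect ((469.69134521484375, 316.1020202636719), (69.17398071289062, 74.82865142822266), 27.50933074951172)
 knob 35 [469.24704329 318.40372383  36.24434031]
bar 143 [ 478.34670533 -282.95035717   74.3276667 ] [62.84310147 76.06920681 81.95275454] ((482.71771240234375, -286.4052734375), (27.108659744262695, 101.65640258789062), 63.82264709472656)
ring 351 [ 478.68494766 -270.75448095   27.83476991] 28.32028483302429 ((481.4043273925781, -284.2487487792969), 59.066680908203125)
orange 122 [595.9636977  -40.47221489 153.19918896] [554.70088133 -86.5557941  124.45485616] [644.91555115 -15.50088053 185.96684632]
 normal [-0.48240702  0.13107296  0.86608507] tilt 29.993162462906916 az 164.79934990087108 [324.52460021 182.62452723  66.94702324]
 px 236 263 176 197
```

View pics/c1.png

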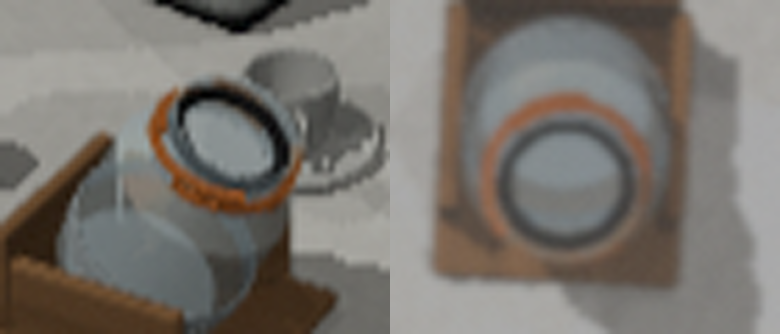

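The crops show the jar mouth leaning towards the robot, with the orange thread around it. These coarse measurements agree between the two views. I'll write a row planner and get the wrist camera mounting.

```bash
cat >> h.py <<'E'
def Rt(z,yaw):  # tool rotation: z axis, x-axis azimuth (deg) projected
    z=np.array(z,float)/np.linalg.norm(z); a=np.radians(yaw); x=np.array([np.cos(a),np.sin(a),0]); x-=z*(x@z); x/=np.linalg.norm(x)
    return np.stack([x,np.cross(z,x),z],1)
def plan(p,Rg,o=None,p0=None,R0=None,N=None):
    o=o or get_obs(); p0=o["ee_pos"] if p0 is None else p0; R0=R.from_rotvec(o["orientation"]).as_matrix() if R0 is None else R0
    w=R.from_matrix(R0.T@Rg).as_rotvec(degrees=True); dd=R0.T@(np.array(p)-p0)/10
    if N is None: N=int(np.ceil(max(np.linalg.norm(w)/10.4,np.linalg.norm(dd)/5.8,1)))
    M=sum(R.from_rotvec(w/N*k,degrees=True).as_matrix() for k in range(N)); s=np.linalg.solve(M,dd)
    print("rows",N,"s cm",np.round(s,2),"turn deg",np.round(w/N,2))
def st():
    o=get_obs(); T=R.from_rotvec(o["orientation"]).as_matrix()
    print("t",round(o["t"],2),"tcp",np.round(o["ee_pos"],1),"z",np.round(T[:,2],3),"x",np.round(T[:,0],3),"q",np.round(o["qpos"],2),"F",np.round(T.T@o["ft_force"],1),"M",np.round(T.T@o["moment"],2),"w",round(o["width"],1)); return o,T
E
python3 - <<'E'
from h import *
o,T=st(); im=get_image("wrist"); print("cam in tool",T.T@(np.array(im["eye"])-o["ee_pos"]),"\n",T.T@att(im),im["fx"],im["cx"],im["cy"])
n=np.array([-.4695*np.cos(.17),.4695*np.sin(.17),.883]); n/=np.linalg.norm(n)
c=np.array([605,-67,170.])
G=Rt(-n,84)
plan(c+n*190+G[:,0]*0,G)
E
```

```text
t 0.1 tcp [ 255.1 -570.   222. ] z [-0.001  0.001 -1.   ] x [0.913 0.408 0.   ] q [-1.17  0.42  1.63  0.    1.09 -0.02] F [ 0.4 -0.2 -0.7] M [-0.   -0.02 -0.03] w 87.9
cam in tool [  80.85102062   -0.5489181  -162.31013938] 
 [[ 5.88079463e-04 -9.56837162e-01 -2.90623984e-01]
 [ 9.99999457e-01  3.12536156e-04  9.94525404e-04]
 [-8.60768362e-04 -2.90624411e-01  9.56836826e-01]] 291.30318669716246 283.94443427751554 215.32400064676142
rows 11 s cm [ 5.47 -0.95 -1.13] turn deg [-2.39  1.18 -5.29]
```

Run:
```python
from h import *
n=np.array([-.4695*np.cos(.17),.4695*np.sin(.17),.883]); n/=np.linalg.norm(n)
plan(np.array([605,-67,170.])+n*110,Rt(-n,84))
```

```text
rows 11 s cm [ 5.59 -0.78 -0.43] turn deg [-2.39  1.18 -5.29]
```

Emit:
play_rows(plan="8.7 5.6 -0.8 -0.43 -2.4 1.2 -5.3;8.7 5.6 -0.8 -0.43 -2.4 1.2 -5.3;8.7 5.6 -0.8 -0.43 -2.4 1.2 -5.3;8.7 5.6 -0.8 -0.43 -2.4 1.2 -5.3;8.7 5.6 -0.8 -0.43 -2.4 1.2 -5.3;8.7 5.6 -0.8 -0.43 -2.4 1.2 -5.3;8.7 5.6 -0.8 -0.43 -2.4 1.2 -5.3;8.7 5.6 -0.8 -0.43 -2.4 1.2 -5.3;8.7 5.6 -0.8 -0.43 -2.4 1.2 -5.3;8.7 5.6 -0.8 -0.43 -2.4 1.2 -5.3;8.7 5.6 -0.8 -0.43 -2.4 1.2 -5.3;8.7 0 0 0 0 0 0;8.7 0 0 0 0 0 0")

```text
t: 1.78
ee_pos: [553.0, -56.7, 267.9]
orientation: [2.03, 1.818, 0.428]
ft_force: [0.2, -0.3, 0.5]
width: 87.3
```

Run:
```python
from h import *
import pickle
o,T=st(); im=get_image("wrist"); pickle.dump((o,im),open("w1.pkl","wb")); save(im,"w1")
```

```text
t 1.77 tcp [553.  -56.7 267.9] z [ 0.466 -0.078 -0.881] x [ 0.117  0.993 -0.026] q [-0.11  0.09  2.07 -0.06  0.49  0.05] F [-0.3  0.5 -0.3] M [ 0.16 -0.03 -0.03] w 87.3
```

View pics/w1.png

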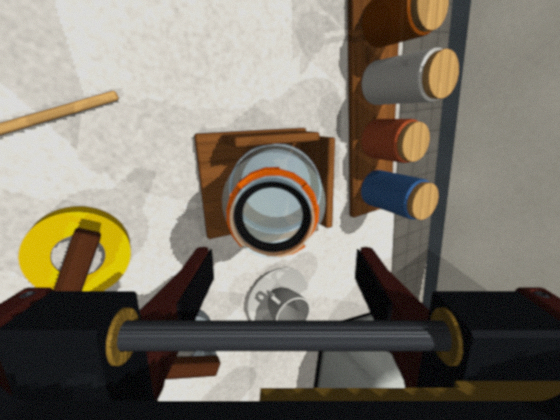

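The wrist view shows the jar mouth centred at (272,213), with a dark ledge ring and the orange thread around it. The fingers don't hide it.

```bash
cat > m2.py <<'E'
from h import *
import pickle,sys
from scipy.optimize import least_squares
f=sys.argv[1]
o,im=pickle.load(open(f,"rb")); P=cloud(im); px=im["pixels"].astype(int); V=px.max(2); r,b=px[...,0],px[...,2]
R3=np.linalg.norm(P-np.array([605,-67,165]),axis=2)<75
dark=((V<60)&R3).astype(np.uint8)
n,l,s,c=cv2.connectedComponentsWithStats(dark); k=1+np.argmax(s[1:,4]); m=l==k; print("dark",s[k],c[k])
q=P[m&(im["range_z"]>0)]; print("med",np.median(q,0))
ctr=np.median(q,0)
for _ in range(4):
    u,sv,vt=np.linalg.svd(q-q.mean(0),full_matrices=False); nn=vt[2]*np.sign(vt[2][2]); e=(q-q.mean(0))@nn; q=q[abs(e)<4]
print("plane n",nn,"tilt",np.degrees(np.arccos(nn[2])),"az",np.degrees(np.arctan2(nn[1],nn[0])),"rms",e.std(),len(q))
# contours -> ellipse outer and inner
cs,h=cv2.findContours(m.astype(np.uint8),cv2.RETR_CCOMP,cv2.CHAIN_APPROX_NONE)
for ci in cs:
    if len(ci)>60: print("ellipse",cv2.fitEllipse(ci))
org=(r>b+60)&(r>110)&R3
v,u=np.where(org); qo=P[org]; print("orange",len(qo),qo.mean(0))
cv2.imwrite("pics/%s_c.png"%f[:2],cv2.resize(im["pixels"][155:270,210:335,::-1],(750,590)[:2],interpolation=2))
E
python3 m2.py w1.pkl
```

```text
dark [ 234  182   77   70 1436] [271.7235376 219.2270195]
med [594.21552826 -74.4583625  163.17188808]
plane n [-0.47257594  0.03027631  0.88076974] tilt 28.26464390401407 az 176.334267406923 rms 0.7841983990565331 1433
ellipse ((271.95660400390625, 216.30728149414062), (68.83580780029297, 75.41220092773438), 96.7253646850586)
ellipse ((272.0840759277344, 214.82333374023438), (57.96377182006836, 62.14317321777344), 98.14065551757812)
orange 1326 [602.92576986 -53.16857986 160.93145127]
```

View pics/w1_c.png

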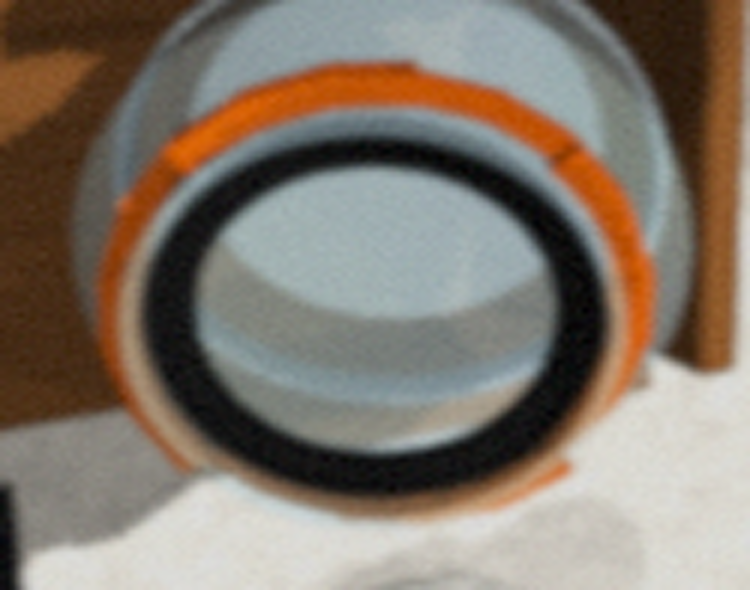

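The crop shows steps in the orange thread at about (175,160), (415,65) and (565,155), with ends at (570,465) and (190,465). I'll unroll the thread in polar form in the neck frame.

```bash
cat > m3.py <<'E'
exec(open("m2.py").read().split("org=")[0])
A=att(im); eye=np.array(im["eye"])
cnts=[ci[:,0] for ci in cs if len(ci)>60]; q0=q.mean(0)
for ci in cnts:
    ray=np.stack([(ci[:,0]-im["cx"])/im["fx"],(ci[:,1]-im["cy"])/im["fy"],np.ones(len(ci))],1)@A.T
    X=eye+ray*(((q0-eye)@nn)/(ray@nn))[:,None]
    ey=np.cross(nn,[1,0,0]); ey/=np.linalg.norm(ey); ex=np.cross(ey,nn)
    a=np.stack([(X-q0)@ex,(X-q0)@ey],1)
    s_=least_squares(lambda t:np.hypot(a[:,0]-t[0],a[:,1]-t[1])-t[2],[0,0,30],loss="soft_l1").x
    print("circle r",s_[2],"centre",q0+ex*s_[0]+ey*s_[1])
C=q0+ex*s_[0]+ey*s_[1]
np.set_printoptions(suppress=True,precision=3)
org=(r>b+45)&R3&(im["range_z"]>0)
X=P[org]-C-nn*8; h=X@nn; u=X@ex; v=X@ey; th=np.degrees(np.arctan2(v,u))%360; rr=np.hypot(u,v)
ok=(rr>41)&(rr<50)&(h>-32)&(h<2)
for t in range(0,360,6):
    k=ok&(th>=t)&(th<t+6)
    if k.sum()>2: print(t,k.sum(),"h %.1f %.1f %.1f r %.1f %.1f"%(*np.percentile(h[k],[5,50,95]),np.median(rr[k]),np.percentile(rr[k],95)))
E
python3 m3.py w1.pkl
```

```text
dark [ 234  182   77   70 1436] [271.7235376 219.2270195]
med [594.21552826 -74.4583625  163.17188808]
plane n [-0.47257594  0.03027631  0.88076974] tilt 28.26464390401407 az 176.334267406923 rms 0.7841983990565331 1433
ellipse ((271.95660400390625, 216.30728149414062), (68.83580780029297, 75.41220092773438), 96.7253646850586)
ellipse ((272.0840759277344, 214.82333374023438), (57.96377182006836, 62.14317321777344), 98.14065551757812)
circle r 36.7155435335788 centre [595.30502157 -69.79571253 163.38888871]
circle r 30.492925497096223 centre [595.62252663 -67.78393575 163.49009118]
0 23 h -14.0 -13.5 -12.0 r 43.8 45.9
6 18 h -13.4 -12.5 -11.6 r 43.2 45.0
12 21 h -12.6 -11.8 -10.9 r 43.3 45.4
18 24 h -21.0 -11.3 -10.4 r 44.0 45.7
24 26 h -21.3 -11.2 -10.2 r 43.7 45.3
30 21 h -21.8 -10.3 -8.9 r 43.8 45.3
36 37 h -21.3 -14.9 -9.4 r 43.7 45.5
42 22 h -21.1 -19.6 -18.3 r 43.3 45.1
48 20 h -21.4 -18.9 -18.2 r 43.6 45.0
54 23 h -20.8 -18.8 -17.9 r 43.7 45.5
60 22 h -20.0 -18.3 -16.9 r 43.5 45.0
66 23 h -21.0 -17.8 -16.5 r 43.8 45.2
72 28 h -23.7 -16.7 -14.3 r 44.3 45.7
78 33 h -25.1 -14.8 -1
[... 604 characters left out ...]
14.2 -13.5 -0.3 r 45.7 47.0
180 16 h -14.0 -12.8 -0.7 r 46.2 47.6
186 15 h -13.6 -12.2 0.0 r 46.1 47.5
192 12 h -12.6 -11.4 -0.3 r 46.1 47.4
198 11 h -11.7 -11.2 -0.5 r 46.7 47.8
204 11 h -11.7 -10.6 0.4 r 46.8 47.5
210 11 h -10.6 -9.1 0.4 r 46.4 47.7
216 5 h -10.0 -9.5 -9.1 r 47.0 47.6
282 3 h -9.9 -1.6 0.1 r 41.2 46.5
288 5 h -11.3 -11.0 -2.7 r 47.0 47.4
294 8 h -10.8 -10.2 -0.3 r 46.1 46.8
300 8 h -10.9 -10.5 -3.5 r 46.3 47.1
306 6 h -12.0 -9.3 -8.7 r 46.1 47.2
324 8 h -19.3 -17.6 -17.2 r 45.9 47.1
330 8 h -18.8 -17.5 -17.1 r 45.4 46.1
336 11 h -18.0 -16.8 -15.7 r 44.8 45.8
342 15 h -15.7 -14.9 -13.9 r 44.0 45.9
348 16 h -15.1 -14.2 -13.2 r 43.6 45.2
354 18 h -14.6 -13.3 -12.4 r 43.8 45.8
```

Results from unrolling the thread:

| Quantity | Value | Check |
|---|---|---|
| Seat centre | about (595.5, -68.5, 163.4) | |
| Neck tilt | 28.3° | matches the 28° given |
| Neck azimuth | 176.3° | |
| Seat hole radius | 30.5 mm | matches 30 mm |
| Gap centres | about 57° + 90k, counter-clockwise from +x seen from above | |

Now on to the disc.

Run:
```python
from h import *
plan([472,315,120],Rt([0,0,-1],124),N=8)
```

```text
rows 8 s cm [ 4.99 -0.54  1.56] turn deg [ 3.31  1.43 -4.95]
```

Emit:
play_rows(plan="8.7 5 -0.54 1.56 3.3 1.43 -4.95;8.7 5 -0.54 1.56 3.3 1.43 -4.95;8.7 5 -0.54 1.56 3.3 1.43 -4.95;8.7 5 -0.54 1.56 3.3 1.43 -4.95;8.7 5 -0.54 1.56 3.3 1.43 -4.95;8.7 5 -0.54 1.56 3.3 1.43 -4.95;8.7 5 -0.54 1.56 3.3 1.43 -4.95;8.7 5 -0.54 1.56 3.3 1.43 -4.95;4 0 0 0 0 0 0;4 0 0 0 0 0 0")

```text
t: 3.08
ee_pos: [472.5, 315.1, 119.7]
orientation: [1.475, 2.772, 0.0]
ft_force: [-0.3, 0.8, 0.3]
width: 70.4
```

Run:
```python
from h import *
o,T=st(); im=get_image("wrist"); save(im,"w2"); P=cloud(im); px=im["pixels"].astype(int)
g=(px[...,1]>px[...,0]+6)&(px[...,1]>px[...,2]+3)&(np.linalg.norm(P-[472,315,10],axis=2)<60)
q=P[g]; print(g.sum(),np.percentile(q[:,2],[5,50,95,99]))
k=q[q[:,2]>34]; print("knob top",len(k),k.mean(0),cv2.minEnclosingCircle(k[:,:2].astype(np.float32)))
f=q[(q[:,2]>5)&(q[:,2]<15)]; print("face circle",cv2.minEnclosingCircle(f[:,:2].astype(np.float32)))
m=g.astype(np.uint8); cs,_=cv2.findContours(m,0,cv2.CHAIN_APPROX_NONE); c=max(cs,key=cv2.contourArea)
e=cv2.fitEllipse(c); print(e)
for zz in (5,10):
    r=att(im)@np.array([(e[0][0]-im["cx"])/im["fx"],(e[0][1]-im["cy"])/im["fy"],1]); print(zz,np.array(im["eye"])+r*(zz-im["eye"][2])/r[2])
plan([472,315,14],Rt([0,0,-1],124))
print("cam expected", o["ee_pos"]+T@np.array([80.85,-.55,-162.31]),im["eye"])
```

```text
t 3.08 tcp [472.5 315.1 119.7] z [ 0.001 -0.    -1.   ] x [-0.559  0.829 -0.001] q [ 0.57  0.48  1.83 -0.    0.84 -0.02] F [ 0.9  0.2 -0.3] M [-0.1  -0.16  0.04] w 70.4
4199 [ 9.0724716  10.44141109 37.7017584  39.0317939 ]
knob top 262 [472.25079637 316.32339866  38.21302072] ((472.5306701660156, 315.8043518066406), 7.947778224945068)
face circle ((472.6223449707031, 315.4691467285156), 36.10623550415039)
((283.5823974609375, 211.0304718017578), (70.98050689697266, 73.74833679199219), 88.14326477050781)
5 [472.90900752 315.79135943   5.        ]
10 [472.09816493 316.99476361  10.        ]
rows 2 s cm [ 0.02 -0.03  5.3 ] turn deg [ 0.04  0.02 -0.03]
cam expected [426.72885135 381.92753691 281.91516365] [427.99790432 382.44573894 281.94095052]
```

View pics/w2.png

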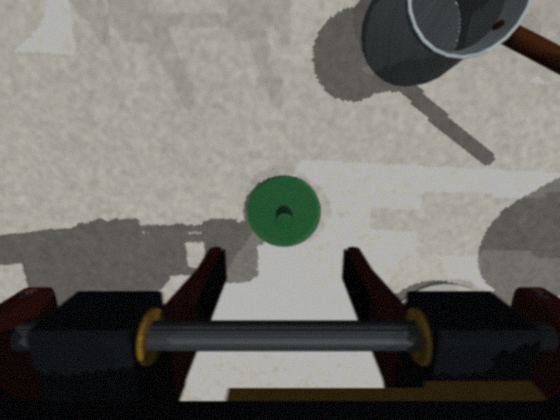

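The disc is centred under the tool at pixel (283,211). The world fit is (472.6, 315.5), face radius 36.1 mm and knob top at 38 mm, all as specified. Descending and gripping.

Emit:
play_rows(plan="4 0 0 3 0 0 0;4 0 0 3 0 0 0;4 0 0 2.5 0 0 0;4 0 0 1.7 0 0 0;4 0 0 0.35 0 0 0;0 0 0 0 0 0 0;0 0 0 0 0 0 0;0 0 0 0 0 0 0;0 0 0 0 0 0 0;0 0 0 0 0 0 0")

```text
t: 4.38
ee_pos: [472.0, 316.6, 15.0]
orientation: [1.472, 2.774, 0.002]
ft_force: [-0.0, -0.3, 6.2]
width: 15.2
```

Run:
```python
from h import *
o,T=st()
n=np.array([-np.sin(np.radians(28))*np.cos(np.radians(3.7)),np.sin(np.radians(28))*np.sin(np.radians(3.7)),np.cos(np.radians(28))])
S=np.array([595.5,-68.5,163.2]); G=Rt(-n,86)
hgt=o["ee_pos"][2]+0.3  # TCP above disc underside
up=o["ee_pos"]+[0,0,160]
plan(S+n*(hgt+70),G,p0=up,R0=T,N=9)
```

```text
t 4.38 tcp [472.  316.6  15. ] z [ 0.002  0.001 -1.   ] x [-0.561  0.828 -0.001] q [ 0.57  0.65  1.85 -0.    0.64 -0.02] F [-0.3 -0.2 -6.2] M [ 0.04 -0.21 -0.04] w 15.2
rows 9 s cm [-4.45 -0.24 -0.66] turn deg [-2.99 -1.02  4.14]
```

Emit:
play_rows(plan="0 0 0 -2 0 0 0;0 0 0 -5 0 0 0;0 0 0 -5 0 0 0;0 0 0 -4 0 0 0;0 -4.45 -0.24 -0.66 -3 -1 4.15;0 -4.45 -0.24 -0.66 -3 -1 4.15;0 -4.45 -0.24 -0.66 -3 -1 4.15;0 -4.45 -0.24 -0.66 -3 -1 4.15;0 -4.45 -0.24 -0.66 -3 -1 4.15;0 -4.45 -0.24 -0.66 -3 -1 4.15;0 -4.45 -0.24 -0.66 -3 -1 4.15;0 -4.45 -0.24 -0.66 -3 -1 4.15;0 -4.45 -0.24 -0.66 -3 -1 4.15;0 0 0 0 0 0 0;0 0 0 0 0 0 0")

```text
t: 6.25
ee_pos: [555.1, -66.2, 237.7]
orientation: [2.011, 1.875, 0.473]
ft_force: [-0.1, -0.0, -2.3]
width: 15.3
```

```bash
cat >> h.py <<'E'
n=np.array([-np.sin(np.radians(28))*np.cos(np.radians(3.7)),np.sin(np.radians(28))*np.sin(np.radians(3.7)),np.cos(np.radians(28))])
S=np.array([595.5,-68.5,163.2])
def rel(o,T): print("TCP rel seat, tool axes mm",np.round(T.T@(o["ee_pos"]-S),1),"axis err deg",np.round(np.degrees(T.T@np.cross(T[:,2],-n)),2))
E
python3 - <<'E'
from h import *
o,T=st(); rel(o,T); im=get_image("wrist"); save(im,"w3"); P=cloud(im); px=im["pixels"].astype(int)
L=(P-o["ee_pos"])@T
g=(px[...,1]>px[...,0]+6)&(px[...,1]>px[...,2]+3)&(np.linalg.norm(L,axis=2)<70)
q=L[g]; f=q[(q[:,2]>0)]; print(g.sum(),"tool z pct",np.percentile(q[:,2],[5,25,50,75,95]))
f=q[(q[:,2]>2)&(q[:,2]<9)]; print("face circle",cv2.minEnclosingCircle(f[:,:2].astype(np.float32)),f[:,2].mean())
c=f.mean(0);u,s,vt=np.linalg.svd(f-c,full_matrices=False); print("face normal in tool",vt[2])
E
```

```text
t 6.25 tcp [555.1 -66.2 237.7] z [ 0.468 -0.028 -0.883] x [0.069 0.998 0.005] q [-0.17  0.14  2.09  0.12  0.43 -0.2 ] F [-0.  -1.1  2. ] M [ 0.25 -0.07 -0.05] w 15.3
TCP rel seat, tool axes mm [ -0.1  -0.8 -84.7] axis err deg [-0.01 -0.14  0.  ]
7070 tool z pct [-23.27530357   4.11074392   4.76736135   5.25505771   6.00635667]
face circle ((-0.6628531813621521, 0.5816946029663086), 36.26114273071289) 4.95441907826054
face normal in tool [ 4.31845758e-03  6.04743776e-04 -9.99990493e-01]
```

View pics/w3.png

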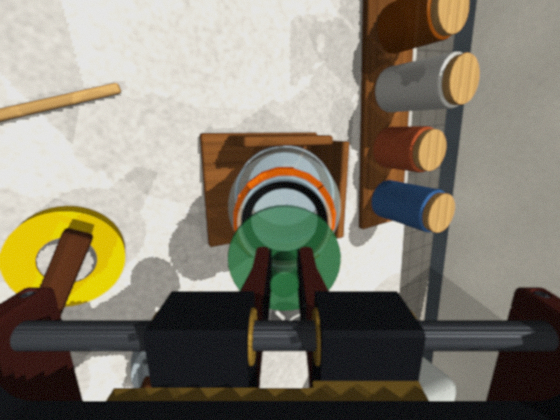

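The disc is held square (face normal within 0.3°) and centred at tool (-0.7, 0.6) mm, over the mouth. Approaching.

Emit:
play_rows(plan="0 0.08 0.02 2 0 0 0;0 0 0 2 0 0 0;0 0 0 1.5 0 0 0;0 0 0 0.5 0 0 0;0 0 0 0 0 0 0;0 0 0 0 0 0 0")

```text
t: 7.05
ee_pos: [583.7, -67.2, 184.6]
orientation: [2.011, 1.874, 0.473]
ft_force: [-0.2, -0.9, -0.7]
width: 15.1
```

```bash
python3 -c "
from h import *
rel(*st())"
```

```text
t 7.05 tcp [583.7 -67.2 184.6] z [ 0.469 -0.028 -0.883] x [0.069 0.998 0.005] q [-0.16  0.27  2.08  0.16  0.31 -0.23] F [-0.9 -0.5  0.5] M [ 0.3 -0.   0. ] w 15.1
TCP rel seat, tool axes mm [  0.6  -0.4 -24.5] axis err deg [ 0.02 -0.14 -0.  ]
```

Emit:
play_rows(plan="0 0 0 0.2 0 0 0;0 0 0 0.2 0 0 0;0 0 0 0 0 0 0")

```text
t: 7.42
ee_pos: [585.4, -67.4, 180.6]
orientation: [2.011, 1.875, 0.472]
ft_force: [-0.2, -0.2, -1.4]
width: 15.4
```

```bash
python3 -c "
from h import *
rel(*st())"
```

```text
t 7.42 tcp [585.4 -67.4 180.6] z [ 0.468 -0.028 -0.883] x [0.069 0.998 0.005] q [-0.16  0.28  2.08  0.16  0.3  -0.23] F [-0.2 -0.8  1.2] M [ 0.28 -0.03 -0.03] w 15.4
TCP rel seat, tool axes mm [  0.5  -0.8 -20.1] axis err deg [-0.02 -0.14 -0.  ]
```

Emit:
play_rows(plan="0 0 0.02 0.15 0 0 0;0 0 0 0.15 0 0 0;0 0 0 0 0 0 0")

```text
t: 7.8
ee_pos: [587.0, -67.5, 177.9]
orientation: [2.011, 1.875, 0.472]
ft_force: [-0.9, -0.1, -0.9]
width: 15.2
```

```bash
python3 -c "
from h import *
rel(*st())"
```

```text
t 7.8 tcp [587.  -67.5 177.9] z [ 0.468 -0.028 -0.883] x [0.069 0.998 0.005] q [-0.16  0.29  2.07  0.16  0.29 -0.23] F [-0.1 -1.2  0.4] M [ 0.27 -0.06  0.02] w 15.2
TCP rel seat, tool axes mm [  0.5  -0.7 -17. ] axis err deg [-0.03 -0.14  0.  ]
```

Emit:
play_rows(plan="0 0 0 0.1 0 0 0;0 0 0 0.1 0 0 0;0 0 0 0 0 0 0")

```text
t: 8.18
ee_pos: [587.9, -67.4, 176.4]
orientation: [2.011, 1.875, 0.473]
ft_force: [-1.4, 1.7, 0.3]
width: 15.3
```

```bash
python3 -c "
from h import *
rel(*st())"
```

```text
t 8.18 tcp [587.9 -67.4 176.4] z [ 0.468 -0.028 -0.883] x [0.069 0.998 0.005] q [-0.16  0.3   2.07  0.16  0.29 -0.23] F [ 1.6 -1.3 -0.9] M [0.29 0.12 0.01] w 15.3
TCP rel seat, tool axes mm [  0.6  -0.6 -15.2] axis err deg [-0.02 -0.14  0.  ]
```

Emit:
play_rows(plan="0 0 0 0.07 0 0 0;0 0 0 0 0 0 0")

```text
t: 8.43
ee_pos: [588.0, -67.4, 176.3]
orientation: [2.011, 1.875, 0.473]
ft_force: [-7.5, 2.1, 9.5]
width: 15.3
```

```bash
python3 -c "
from h import *
rel(*st())"
```

```text
t 8.43 tcp [588.  -67.4 176.3] z [ 0.469 -0.028 -0.883] x [0.069 0.998 0.005] q [-0.16  0.3   2.07  0.16  0.29 -0.23] F [  1.6  -2.3 -11.9] M [ 0.64  0.19 -0.02] w 15.3
TCP rel seat, tool axes mm [  0.7  -0.5 -15.1] axis err deg [-0.   -0.15  0.  ]
```

Axial force rose to 12 N with the underside at seat level (0.1 mm), so the disc is home. Releasing and backing off.

Emit:
play_rows(plan="3.5 0 0 0 0 0 0;3.5 0 0 0 0 0 0;3.5 0 0 0 0 0 0;3.5 0 0 -1.5 0 0 0;3.5 0 0 -4 0 0 0;6 0 0 -4.5 0 0 0;8 0 0 0 0 0 0;8 0 0 0 0 0 0")

```text
t: 9.43
ee_pos: [541.3, -64.8, 264.3]
orientation: [2.011, 1.874, 0.473]
ft_force: [-0.4, 0.4, -1.5]
width: 61.5
```

Run:
```python
from h import *
o,T=st(); rel(o,T); im=get_image("wrist"); save(im,"w4"); P=cloud(im); px=im["pixels"].astype(int)
g=(px[...,1]>px[...,0]+6)&(px[...,1]>px[...,2]+3)&(np.linalg.norm(P-S,axis=2)<60)
L=(P[g]-S)@T; print(g.sum(),np.percentile(-L[:,2],[5,25,50,75,95,99]))
f=L[(-L[:,2]>6)&(-L[:,2]<14)]; print("face circle",cv2.minEnclosingCircle(f[:,:2].astype(np.float32)),-f[:,2].mean())
u,s,vt=np.linalg.svd(f-f.mean(0),full_matrices=False); print("normal in tool",vt[2])
k=L[-L[:,2]>34]; print("knob top",len(k),k.mean(0),cv2.minEnclosingCircle(k[:,:2].astype(np.float32)))
# plan to ring
plan([483,-290,190],Rt([0,0,-1],152))
```

```text
t 9.43 tcp [541.3 -64.8 264.3] z [ 0.469 -0.028 -0.883] x [0.069 0.998 0.005] q [-0.17  0.07  2.09  0.11  0.49 -0.18] F [ 0.4 -1.   1.2] M [0.14 0.   0.  ] w 61.5
TCP rel seat, tool axes mm [   0.5   -0.4 -114.7] axis err deg [ 0.03 -0.13 -0.  ]
4314 [ 8.76615303  9.78361507 10.29208753 10.83573329 37.69412648 38.95758293]
face circle ((0.08553997427225113, -0.33563709259033203), 35.915252685546875) 10.236829192743409
normal in tool [ 0.00693004 -0.00115749 -0.99997532]
knob top 269 [  0.88214631  -0.12410356 -38.11165015] ((0.3779967129230499, -0.27405112981796265), 8.02965259552002)
rows 7 s cm [-2.64 -2.46  0.52] turn deg [ 3.56  2.26 -9.24]
```

The disc is seated: centre within 0.5 mm, face 10.2 mm above the seat, tilt 0.4°. Now the ring.

Emit:
play_rows(plan="8 -2.64 -2.46 0.52 3.55 2.25 -9.25;8 -2.64 -2.46 0.52 3.55 2.25 -9.25;8 -2.64 -2.46 0.52 3.55 2.25 -9.25;8 -2.64 -2.46 0.52 3.55 2.25 -9.25;8 -2.64 -2.46 0.52 3.55 2.25 -9.25;8 -2.64 -2.46 0.52 3.55 2.25 -9.25;8 -2.64 -2.46 0.52 3.55 2.25 -9.25;6 0 0 0 0 0 0;6 0 0 0 0 0 0")

```text
t: 10.6
ee_pos: [480.8, -281.9, 191.0]
orientation: [0.819, 3.021, 0.017]
ft_force: [-0.0, -0.2, 0.0]
width: 63.4
```

Run:
```python
from h import *
o,T=st(); im=get_image("wrist"); save(im,"w5"); P=cloud(im); px=im["pixels"].astype(int)
m=(px[...,0]>px[...,2]+15)&(np.linalg.norm(P[...,:2]-[483,-290],axis=2)<70)&(P[...,2]>60)&(P[...,2]<95)
q=P[m]; print(m.sum(),np.percentile(q[:,2],[5,50,95]))
t=q[abs(q[:,2]-77)<5]; rc=cv2.minAreaRect(t[:,:2].astype(np.float32)); print("bar",t.mean(0),rc)
u,s,vt=np.linalg.svd(t[:,:2]-t[:,:2].mean(0),full_matrices=False); print("az",np.degrees(np.arctan2(vt[0][1],vt[0][0])))
r=(np.linalg.norm(P[...,:2]-[483,-290],axis=2)<65)&(abs(P[...,2]-28)<4); print("flange",r.sum(),cv2.minEnclosingCircle(P[r][:,:2].astype(np.float32)))
```

```text
t 10.6 tcp [ 480.8 -281.9  191. ] z [ 0.014  0.007 -1.   ] x [-0.863  0.505 -0.008] q [-0.56  0.36  1.81  0.02  0.96 -1.61] F [-0.1 -0.2 -0. ] M [-0.09 -0.12 -0.06] w 63.4
2019 [75.93259749 77.52679229 78.74447502]
bar [ 480.10723029 -289.14582612   77.46209784] ((482.60662841796875, -291.1378173828125), (23.93122673034668, 91.57344818115234), 61.079933166503906)
az -28.63456604543011
flange 4068 ((482.93145751953125, -291.4754943847656), 53.62795639038086)
```

View pics/w5.png

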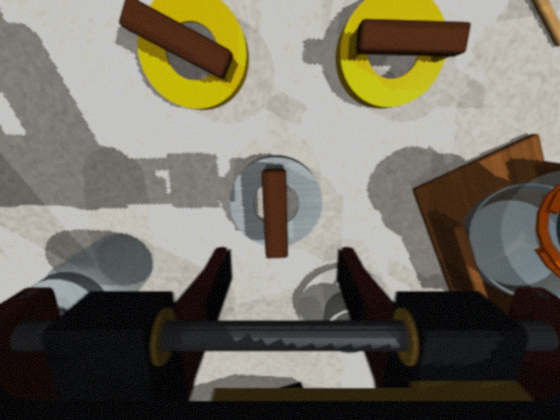

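The bar is at pixel (275,212), under the tool. The fit gives centre (482.8, -291.3), bar azimuth 151.2°, 91.6×23.9 mm with its top at 77.5 mm, which matches the spec.

Run:
```python
from h import *
plan([482.8,-291.3,100],Rt([0,0,-1],151.2),N=3)
```

```text
rows 3 s cm [-0.2  -0.27  3.05] turn deg [ 0.25  0.17 -0.5 ]
```

Emit:
play_rows(plan="6 -0.2 -0.27 3.05 0.25 0.17 -0.5;6 -0.2 -0.27 3.05 0.25 0.17 -0.5;6 -0.2 -0.27 3.05 0.25 0.17 -0.5;6 0 0 0 0 0 0;6 0 0 0 0 0 0")

```text
t: 11.28
ee_pos: [484.0, -292.2, 102.0]
orientation: [0.78, 3.04, -0.002]
ft_force: [0.2, -0.4, -0.1]
width: 60.3
```

Run:
```python
from h import *
st();plan([482.8,-291.3,50],Rt([0,0,-1],151.2),N=2)
```

```text
t 11.28 tcp [ 484.  -292.2  102. ] z [ 0.002 -0.002 -1.   ] x [-0.877  0.481 -0.003] q [-0.56  0.5   1.84 -0.    0.79 -1.63] F [-0.4 -0.2  0.1] M [-0.09 -0.03 -0.  ] w 60.3
rows 2 s cm [0.08 0.01 2.6 ] turn deg [-0.02  0.09  0.02]
```

Emit:
play_rows(plan="6 0.08 0.01 2.6 0 0.1 0;6 0.08 0.01 2.6 0 0.1 0;6 0 0 0 0 0 0;0 0 0 0 0 0 0;0 0 0 0 0 0 0;0 0 0 0 0 0 0;0 0 0 0 0 0 0;0 0 0 0 0 0 0")

```text
t: 12.28
ee_pos: [482.7, -291.8, 49.4]
orientation: [-0.78, -3.042, 0.001]
ft_force: [-0.2, -0.4, 3.2]
width: 23.9
```

Run:
```python
from h import *
o,T=st()
up=o["ee_pos"]+[0,0,180]
# th=147 direction in neck plane
ey=np.cross(n,[1,0,0]); ey/=np.linalg.norm(ey); ex=np.cross(ey,n); a=np.radians(147); x=ex*np.cos(a)+ey*np.sin(a)
G=np.stack([x,np.cross(-n,x),-n],1); C=S+n*8+T[:,0]*0
# ring origin = TCP - 50 n ; want ring origin 40 mm above rim
plan(C+n*(50+30),G,p0=up,R0=T,N=8)
```

```text
t 12.28 tcp [ 482.7 -291.8   49.4] z [-0.001 -0.001 -1.   ] x [-0.877  0.481  0.001] q [-0.56  0.59  1.86 -0.    0.7  -1.63] F [-0.  -0.4 -3.2] M [-0.05  0.01  0.01] w 23.9
rows 8 s cm [0.64 2.9  0.02] turn deg [-1.59 -3.12  0.46]
```

```bash
cat >> h.py <<'E'
def G_(th):
    ey=np.cross(n,[1,0,0]); ey/=np.linalg.norm(ey); ex=np.cross(ey,n); a=np.radians(th); x=ex*np.cos(a)+ey*np.sin(a)
    return np.stack([x,np.cross(-n,x),-n],1)
def ring(o,T,hg=49.4):  # ring origin relative to neck, and angle
    ey=np.cross(n,[1,0,0]); ey/=np.linalg.norm(ey); ex=np.cross(ey,n)
    X=o["ee_pos"]+T[:,2]*hg-(S+8*n); print("ring z above rim %.1f lateral(tool x,y) %.1f %.1f th %.1f"%(X@n,X@T[:,0],X@T[:,1],np.degrees(np.arctan2(T[:,0]@ey,T[:,0]@ex))))
E
python3 - <<'E'
from h import *
o,T=st(); up=o["ee_pos"]+[0,0,200]
plan(S+8*n+n*105,G_(147),p0=up,R0=T,N=8)
E
```

```text
t 12.28 tcp [ 482.7 -291.8   49.4] z [-0.001 -0.001 -1.   ] x [-0.877  0.481  0.001] q [-0.56  0.59  1.86 -0.    0.7  -1.63] F [-0.  -0.4 -3.2] M [-0.05  0.01  0.01] w 23.9
rows 8 s cm [ 0.76  2.84 -0.03] turn deg [-1.59 -3.12  0.46]
```

Emit:
play_rows(plan="0 0 0 -2 0 0 0;0 0 0 -4.5 0 0 0;0 0 0 -4.5 0 0 0;0 0 0 -4.5 0 0 0;0 0 0 -4.5 0 0 0;0 0.76 2.84 -0.03 -1.6 -3.1 0.46;0 0.76 2.84 -0.03 -1.6 -3.1 0.46;0 0.76 2.84 -0.03 -1.6 -3.1 0.46;0 0.76 2.84 -0.03 -1.6 -3.1 0.46;0 0.76 2.84 -0.03 -1.6 -3.1 0.46;0 0.76 2.84 -0.03 -1.6 -3.1 0.46;0 0.76 2.84 -0.03 -1.6 -3.1 0.46;0 0.76 2.84 -0.03 -1.6 -3.1 0.46;0 0 0 0 0 0 0;0 0 0 0 0 0 0")

```text
t: 14.15
ee_pos: [542.8, -65.0, 262.6]
orientation: [0.745, 2.559, 0.147]
ft_force: [0.4, 0.2, -1.3]
width: 23.9
```

Run:
```python
from h import *
o,T=st(); ring(o,T); rel(o,T); im=get_image("wrist"); save(im,"w6"); P=cloud(im)
plan(S+8*n+n*70,G_(147))
L=(P-o["ee_pos"])@T; m=(np.hypot(L[...,0],L[...,1])<70)&(abs(L[...,2]-21.4)<5)
q=L[m]; print("flange in tool",m.sum(),np.median(q[:,2]),cv2.minEnclosingCircle(q[:,:2].astype(np.float32)))
if len(q)>50: u,s,vt=np.linalg.svd(q-q.mean(0),full_matrices=False); print(vt[2])
```

```text
t 14.15 tcp [542.8 -65.  262.6] z [ 0.465 -0.027 -0.885] x [-0.743  0.531 -0.407] q [-0.17  0.08  2.09  0.11  0.49 -1.26] F [0.3 0.1 1.3] M [0.11 0.15 0.02] w 23.9
ring z above rim 55.1 lateral(tool x,y) 0.6 0.1 th 147.0
TCP rel seat, tool axes mm [ 6.000e-01  1.000e-01 -1.125e+02] axis err deg [ 0.02 -0.29  0.  ]
rows 1 s cm [0.02 0.01 3.45] turn deg [ 0.02 -0.26 -0.03]
flange in tool 8753 21.06299242888523 ((0.08931039273738861, 0.8237123489379883), 53.59989547729492)
[ 0.00196187 -0.00100901 -0.99999757]
```

View pics/w6.png

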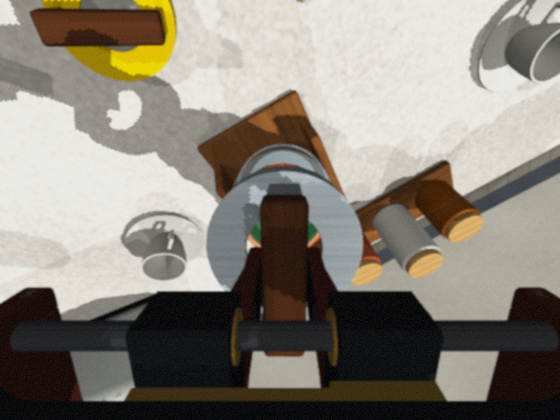

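The ring is held square with its flange where expected, above the mouth with the disc visible through its hole at (285,235). Lowering it along the axis.

Emit:
play_rows(plan="0 -0.04 -0.06 2 0 -0.26 0;0 0 0 2 0 0 0;0 0 0 1.5 0 0 0;0 0 0 0.6 0 0 0;0 0 0 0 0 0 0;0 0 0 0 0 0 0")

```text
t: 14.95
ee_pos: [571.6, -67.4, 209.3]
orientation: [0.745, 2.553, 0.145]
ft_force: [-0.6, -0.9, -0.3]
width: 23.8
```

```bash
python3 -c "
from h import *
o,T=st();ring(o,T);rel(o,T)"
```

```text
t 14.95 tcp [571.6 -67.4 209.3] z [ 0.47  -0.03  -0.882] x [-0.74   0.531 -0.412] q [-0.16  0.21  2.08  0.13  0.36 -1.28] F [ 0.1 -1.1  0. ] M [ 0.11  0.18 -0.02] w 23.8
ring z above rim -5.4 lateral(tool x,y) -0.7 -0.1 th 147.0
TCP rel seat, tool axes mm [ -0.7  -0.1 -52. ] axis err deg [0.06 0.06 0.  ]
```

Emit:
play_rows(plan="0 0 0 0.2 0 0 0;0 0 0 0.2 0 0 0;0 0 0 0.2 0 0 0;0 0 0 0 0 0 0")

```text
t: 15.45
ee_pos: [574.3, -67.4, 203.4]
orientation: [0.745, 2.554, 0.145]
ft_force: [-0.1, 0.9, -0.5]
width: 23.6
```

```bash
python3 -c "
from h import *
o,T=st();ring(o,T);rel(o,T)"
```

```text
t 15.45 tcp [574.3 -67.4 203.4] z [ 0.469 -0.03  -0.883] x [-0.741  0.531 -0.411] q [-0.16  0.23  2.08  0.14  0.35 -1.28] F [0.7 0.6 0.4] M [0.06 0.18 0.03] w 23.6
ring z above rim -11.9 lateral(tool x,y) -0.2 -0.2 th 147.0
TCP rel seat, tool axes mm [ -0.2  -0.2 -45.5] axis err deg [ 0.05  0.02 -0.  ]
```

Emit:
play_rows(plan="0 0 0 0.15 0 0 0;0 0 0 0.15 0 0 0;0 0 0 0.15 0 0 0;0 0 0 0 0 0 0")

```text
t: 15.95
ee_pos: [576.4, -67.5, 199.4]
orientation: [0.745, 2.554, 0.145]
ft_force: [-0.1, -0.2, -2.0]
width: 24.0
```

```bash
python3 -c "
from h import *
o,T=st();ring(o,T);rel(o,T)"
```

```text
t 15.95 tcp [576.4 -67.5 199.4] z [ 0.469 -0.03  -0.883] x [-0.741  0.531 -0.412] q [-0.16  0.24  2.08  0.14  0.34 -1.29] F [ 0.8 -0.6  1.7] M [0.1  0.25 0.03] w 24.0
ring z above rim -16.4 lateral(tool x,y) -0.2 -0.2 th 147.0
TCP rel seat, tool axes mm [ -0.2  -0.2 -41. ] axis err deg [ 0.05  0.02 -0.  ]
```

Emit:
play_rows(plan="0 0 0 0.1 0 0 0;0 0 0 0.1 0 0 0;0 0 0 0 0 0 0")

```text
t: 16.32
ee_pos: [577.3, -67.6, 197.7]
orientation: [0.745, 2.554, 0.145]
ft_force: [0.8, -0.4, -1.3]
width: 24.0
```

```bash
python3 -c "
from h import *
o,T=st();ring(o,T);rel(o,T)"
```

```text
t 16.32 tcp [577.3 -67.6 197.7] z [ 0.469 -0.03  -0.883] x [-0.74   0.531 -0.412] q [-0.16  0.24  2.08  0.14  0.33 -1.29] F [-0.3 -0.3  1.5] M [ 0.09  0.18 -0.01] w 24.0
ring z above rim -18.4 lateral(tool x,y) -0.3 -0.1 th 147.0
TCP rel seat, tool axes mm [ -0.3  -0.1 -39. ] axis err deg [0.05 0.03 0.  ]
```

The lugs went straight through the gap: the ring is at -18.4 mm with no force. Now turning clockwise and sinking along the ledge.

Emit:
play_rows(plan="0 0 0 0.06 0 0 0;0 0 0 0.05 0 0 5;0 0 0 0.05 0 0 5;0 0 0 0 0 0 0")

```text
t: 16.82
ee_pos: [578.7, -67.8, 197.1]
orientation: [0.966, 2.485, 0.202]
ft_force: [-0.9, 1.0, 3.2]
width: 23.9
```

```bash
python3 -c "
from h import *
o,T=st();ring(o,T);rel(o,T)"
```

```text
t 16.82 tcp [578.7 -67.8 197.1] z [ 0.471 -0.03  -0.882] x [-0.646  0.67  -0.367] q [-0.16  0.24  2.08  0.14  0.33 -1.11] F [ 0.1  1.1 -3.2] M [-0.02  0.01 -0.01] w 23.9
ring z above rim -19.6 lateral(tool x,y) -1.1 0.4 th 137.0
TCP rel seat, tool axes mm [ -1.1   0.4 -37.8] axis err deg [ 0.1  0.1 -0. ]
```

Emit:
play_rows(plan="0 0 0 0.05 0 0 5;0 0 0 0.05 0 0 5;0 0 0 0 0 0 0")

```text
t: 17.2
ee_pos: [578.7, -67.7, 195.8]
orientation: [1.182, 2.402, 0.257]
ft_force: [-2.3, 0.9, 3.2]
width: 23.6
```

```bash
python3 -c "
from h import *
o,T=st();ring(o,T);rel(o,T)"
```

```text
t 17.2 tcp [578.7 -67.7 195.8] z [ 0.47  -0.03  -0.882] x [-0.532  0.788 -0.31 ] q [-0.16  0.25  2.08  0.14  0.33 -0.94] F [ 1.   0.1 -3.9] M [ 0.1  -0.02  0.06] w 23.6
ring z above rim -20.7 lateral(tool x,y) -0.6 0.2 th 127.1
TCP rel seat, tool axes mm [ -0.6   0.2 -36.7] axis err deg [0.08 0.04 0.  ]
```

Sinking 1 mm per 10° with light contact, as the thread slope predicts.

Emit:
play_rows(plan="0 0 0 0.05 0 0 5;0 0 0 0.05 0 0 5;0 0 0 0 0 0 0")

```text
t: 17.58
ee_pos: [579.2, -67.8, 194.9]
orientation: [1.393, 2.301, 0.311]
ft_force: [-1.2, -0.8, 4.0]
width: 23.7
```

```bash
python3 -c "
from h import *
o,T=st();ring(o,T);rel(o,T)"
```

```text
t 17.57 tcp [579.2 -67.8 194.9] z [ 0.47  -0.03  -0.882] x [-0.403  0.882 -0.244] q [-0.16  0.25  2.08  0.14  0.33 -0.77] F [-1.2  0.3 -4.1] M [ 0.08 -0.18  0.06] w 23.7
ring z above rim -21.7 lateral(tool x,y) -0.5 0.3 th 117.1
TCP rel seat, tool axes mm [ -0.5   0.3 -35.7] axis err deg [ 0.09  0.02 -0.  ]
```

Emit:
play_rows(plan="0 0 0 0.02 0 0 5;0 0 0 0 0 0 5;0 0 0 0 0 0 0")

```text
t: 17.95
ee_pos: [579.1, -67.8, 194.6]
orientation: [1.597, 2.184, 0.364]
ft_force: [-1.3, -0.3, 3.6]
width: 23.8
```

```bash
python3 -c "
from h import *
o,T=st();ring(o,T);rel(o,T)"
```

```text
t 17.95 tcp [579.1 -67.8 194.6] z [ 0.469 -0.03  -0.882] x [-0.261  0.95  -0.171] q [-0.16  0.25  2.08  0.14  0.33 -0.59] F [-0.6  0.3 -3.8] M [ 0.22 -0.15 -0.04] w 23.8
ring z above rim -22.0 lateral(tool x,y) -0.4 0.1 th 107.2
TCP rel seat, tool axes mm [ -0.4   0.2 -35.4] axis err deg [ 0.06 -0.01 -0.  ]
```

Emit:
play_rows(plan="0 0 0 0 0 0 4;0 0 0 0 0 0 4;0 0 0 0 0 0 0")

```text
t: 18.32
ee_pos: [578.8, -67.8, 194.3]
orientation: [1.754, 2.079, 0.404]
ft_force: [-3.5, -1.0, 3.7]
width: 23.4
```

```bash
python3 -c "
from h import *
o,T=st();ring(o,T);rel(o,T)"
```

```text
t 18.32 tcp [578.8 -67.8 194.3] z [ 0.469 -0.03  -0.883] x [-0.141  0.984 -0.108] q [-0.16  0.25  2.08  0.14  0.33 -0.46] F [-0.8 -1.5 -4.9] M [ 0.45 -0.58 -0.06] w 23.4
ring z above rim -22.1 lateral(tool x,y) -0.3 -0.2 th 99.2
TCP rel seat, tool axes mm [ -0.3  -0.2 -35.3] axis err deg [ 0.03 -0.02  0.  ]
```

Emit:
play_rows(plan="0 0 0 0.02 0 0 4;0 0 0 0 0 0 0")

```text
t: 18.58
ee_pos: [578.8, -67.8, 194.3]
orientation: [1.828, 2.024, 0.423]
ft_force: [-5.6, -1.1, 6.3]
width: 24.2
```

```bash
python3 -c "
from h import *
o,T=st();ring(o,T);rel(o,T)"
```

```text
t 18.57 tcp [578.8 -67.8 194.3] z [ 0.469 -0.03  -0.883] x [-0.082  0.994 -0.077] q [-0.16  0.25  2.08  0.14  0.33 -0.39] F [-1.1 -2.1 -8.2] M [ 0.43 -0.31 -0.98] w 24.2
ring z above rim -22.1 lateral(tool x,y) -0.3 -0.2 th 95.3
TCP rel seat, tool axes mm [ -0.3  -0.2 -35.3] axis err deg [ 0.02 -0.01  0.  ]
```

Emit:
play_rows(plan="0 0 0 0 0 0 4;0 0 0 0 0 0 0")

```text
t: 18.82
ee_pos: [578.8, -67.7, 194.3]
orientation: [1.903, 1.965, 0.442]
ft_force: [-5.9, -1.5, 7.6]
width: 25.4
```

```bash
python3 -c "
from h import *
o,T=st();ring(o,T);rel(o,T)"
```

```text
t 18.82 tcp [578.8 -67.7 194.3] z [ 0.469 -0.03  -0.883] x [-0.021  0.999 -0.045] q [-0.16  0.25  2.08  0.14  0.33 -0.32] F [-1.7 -1.7 -9.4] M [ 0.43 -0.32 -1.13] w 25.4
ring z above rim -22.0 lateral(tool x,y) -0.2 -0.2 th 91.4
TCP rel seat, tool axes mm [ -0.2  -0.2 -35.4] axis err deg [ 0.02 -0.01 -0.  ]
```

The torque climbed steeply to 1.1 N m, and the width of 25.4 mm means the jaws are starting to slip on the bar. The ring is snug at -22.0 mm, so I'll release, back off and check.

Emit:
play_rows(plan="5 0 0 0 0 0 0;5 0 0 0 0 0 0;5 0 0 0 0 0 0;5 0 0 -2 0 0 0;5 0 0 -4 0 0 0;5 0 0 -4 0 0 0;5 0 0 0 0 0 0;5 0 0 0 0 0 0")

```text
t: 19.82
ee_pos: [532.3, -64.7, 281.9]
orientation: [1.91, 1.959, 0.445]
ft_force: [-0.4, -0.2, -0.3]
width: 49.8
```

Run:
```python
from h import *
o,T=st(); im=get_image("wrist"); save(im,"w7"); P=cloud(im); px=im["pixels"].astype(int)
L=(P-S-8*n)@T; L[...,2]*=-1
def pl(q): u,s,vt=np.linalg.svd(q-q.mean(0),full_matrices=False); return vt[2]
m=(np.hypot(L[...,0],L[...,1])<60)&(abs(L[...,2]-6)<4)&(px[...,1]<px[...,0]+6)
q=L[m]; print("flange",m.sum(),np.median(q[:,2]),"-> ring z",np.median(q[:,2])-28,cv2.minEnclosingCircle(q[:,:2].astype(np.float32)),pl(q))
m=(np.hypot(L[...,0],L[...,1])<60)&(abs(L[...,2]-55)<5)&(px[...,0]>px[...,2]+12)
q=L[m]; v=np.linalg.svd(q[:,:2]-q[:,:2].mean(0),full_matrices=False)[2][0]
print("bar",m.sum(),np.median(q[:,2])-77,cv2.minAreaRect(q[:,:2].astype(np.float32)),"angle in tool",np.degrees(np.arctan2(v[1],v[0])))
```

```text
t 19.82 tcp [532.3 -64.7 281.9] z [ 0.469 -0.03  -0.883] x [-0.015  0.999 -0.042] q [-0.17  0.03  2.09  0.1   0.54 -0.27] F [-0.1 -0.5  0.1] M [0.09 0.01 0.  ] w 49.8
flange 723 6.224121265855567 -> ring z -21.775878734144435 ((0.10967124998569489, 0.11438868194818497), 53.6214714050293) [-4.89657028e-03  8.30918932e-04 -9.99987667e-01]
bar 2753 -21.90439955543488 ((0.6851882934570312, 0.20296859741210938), (23.870248794555664, 91.7724609375), 83.16796875) angle in tool 173.19877735174055
```

View pics/w7.png

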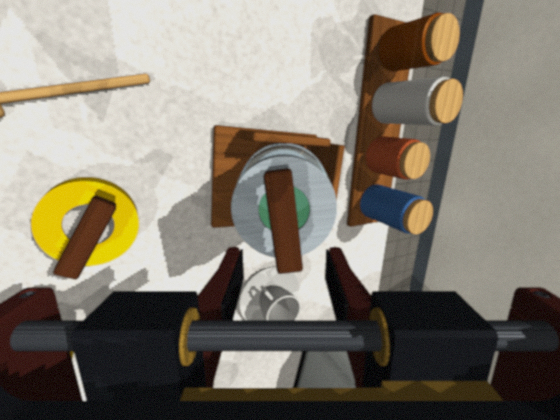

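The ring is closed and square: z = -21.8 to -21.9 mm, tilt 0.3°, centred within 0.7 mm, with the bar at (283,220). The bar lags the jaws by 6.8°, so they did slip at about 1.1 N m. I'll regrip once to check that it holds.

Emit:
play_rows(plan="5 0 0 4 0 0 -6.8;5 0 0 4 0 0 0;5 0 0 2 0 0 0;5 0 0 0 0 0 0;0 0 0 0 0 0 0;0 0 0 0 0 0 0;0 0 0 0 0 0 0;0 0 0 0 0 0 0;0 0 0 0 0 0 0")

```text
t: 21.0
ee_pos: [578.6, -67.8, 194.7]
orientation: [1.781, 2.059, 0.411]
ft_force: [-6.1, -0.8, 5.7]
width: 23.8
```

```bash
python3 -c "
from h import *
o,T=st();ring(o,T);rel(o,T)"
```

```text
t 21.0 tcp [578.6 -67.8 194.7] z [ 0.469 -0.03  -0.883] x [-0.12   0.988 -0.097] q [-0.16  0.25  2.08  0.14  0.33 -0.43] F [-0.6 -2.9 -7.9] M [ 0.63 -0.2  -0.2 ] w 23.8
ring z above rim -21.6 lateral(tool x,y) -0.4 -0.2 th 97.8
TCP rel seat, tool axes mm [ -0.4  -0.2 -35.8] axis err deg [ 0.05 -0.01  0.  ]
```

Emit:
play_rows(plan="0 0 0 0 0 0 2;0 0 0 0 0 0 2;0 0 0 0 0 0 0")

```text
t: 21.38
ee_pos: [578.7, -68.2, 194.8]
orientation: [1.854, 2.003, 0.429]
ft_force: [-6.9, -4.3, 4.9]
width: 24.9
```

```bash
python3 -c "
from h import *
o,T=st();ring(o,T);rel(o,T)"
```

```text
t 21.38 tcp [578.7 -68.2 194.8] z [ 0.469 -0.031 -0.882] x [-0.061  0.996 -0.067] q [-0.16  0.25  2.08  0.14  0.33 -0.36] F [-4.2 -4.2 -7.4] M [ 0.76 -0.82 -1.07] w 24.9
ring z above rim -21.6 lateral(tool x,y) -0.8 -0.1 th 94.0
TCP rel seat, tool axes mm [ -0.8  -0.1 -35.8] axis err deg [0.06 0.04 0.  ]
```

The torque rose at once to 1.07 N m without the ring turning, so it had held its snug state. Final release and retreat.

Emit:
play_rows(plan="5 0 0 0 0 0 0;5 0 0 0 0 0 0;5 0 0 0 0 0 0;5 0 0 -2 0 0 0;5 0 0 -4 0 0 0;5 0 0 -4 0 0 0;5 0 0 0 0 0 0;5 0 0 0 0 0 0")

```text
t: 22.38
ee_pos: [532.3, -64.7, 282.0]
orientation: [1.857, 2.001, 0.431]
ft_force: [0.7, -0.4, -0.2]
width: 50.1
```

Run:
```python
from h import *
o,T=st(); im=get_image("wrist"); P=cloud(im); px=im["pixels"].astype(int)
L=(P-S-8*n)@T; L[...,2]*=-1
def pl(q): u,s,vt=np.linalg.svd(q-q.mean(0),full_matrices=False); return vt[2]
m=(np.hypot(L[...,0],L[...,1])<60)&(abs(L[...,2]-6)<4)&(px[...,1]<px[...,0]+6)
q=L[m]; print("ring z",np.median(q[:,2])-28,cv2.minEnclosingCircle(q[:,:2].astype(np.float32)),pl(q))
g=(np.hypot(L[...,0],L[...,1])<25)&(px[...,1]>px[...,0]+10)&(L[...,2]>-5)&(L[...,2]<8); print("disc face h",g.sum(),np.median(L[g][:,2]) if g.sum() else None)
m=(np.hypot(L[...,0],L[...,1])<60)&(abs(L[...,2]-55)<5)&(px[...,0]>px[...,2]+12)
q=L[m]; v=np.linalg.svd(q[:,:2]-q[:,:2].mean(0),full_matrices=False)[2][0]
ring(o,T); print("bar z",np.median(q[:,2])-77,"angle in tool",np.degrees(np.arctan2(v[1],v[0])))
close_job()
```

```text
t 22.38 tcp [532.3 -64.7 282. ] z [ 0.469 -0.03  -0.883] x [-0.058  0.996 -0.065] q [-0.17  0.03  2.09  0.1   0.54 -0.32] F [-0.4  0.5  0.5] M [ 0.16  0.04 -0.02] w 50.1
ring z -21.803134879265627 ((0.20667113363742828, -0.00639982707798481), 53.55154800415039) [0.00500907 0.00110472 0.99998684]
disc face h 551 2.2692216959345233
ring z above rim 77.2 lateral(tool x,y) -0.2 -0.1 th 93.8
bar z -21.908437889406436 angle in tool 176.0105552061673
the job is handed in; nothing more can be done
```

The jar is closed and I have handed the job in at t ≈ 22.4 s; the hand-in gives no verdict. I set the glass disc home on its seat and let it go. The ring's lugs dropped through the thread gaps at the angle I measured from the wrist camera. I then turned it about 49° clockwise, until the jaws began to slip on the bar at 1.1 N m.

**Last checks:**
- **Ring:** it sits 21.8–21.9 mm below the rim, tilted about 0.3° and centred within about 0.2 mm.
- **Disc:** its face stands 2.3 mm above the rim, against 2 mm expected.
- **Snugness:** on a second grip the torque rose straight back to 1.07 N m and the ring did not turn. I did not measure its force on the glass; I judged it only from that torque.
- **Gripper:** it is clear of everything, with near-zero force readings.
- **Bystanders:** nothing showed the arm touching any of them, but I did not measure them again at the end.

No check failed. The one mismatch is that the bar stayed about 7° behind the jaws after the first tightening, because of that slip.

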